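Clamp a soap mould in the press fixture

TASK

Set the lone steel-capped mould upright and fully home in the round nest of the clamp fixture and let go of it. Then push the clamp's handle over and down, by the handle only, until it goes past its over-centre point and the clamp stays locked on the mould by itself. Ease the handle over and stop as soon as you feel it reach its stop, without forcing it, and leave the other moulds, the loose soap puck and the spatula alone.

Things in the scene. Friction and masses are not known exactly. Their poses are not given: they have to be found in the camera images.
- fixture: Clamp fixture, fixed to the bench, clamp open. Origin: on the bench under the nest's centre; z up, x from the nest towards bracket and handle, y along both clamp pivots. White block 100 x 100 x 18 mm (centred on the origin) with the nest; aluminium foot 70 mm wide, 12 mm thick from there to x = +245 mm; on it a steel bracket 56 mm wide in y, x = +107 to +215 mm, 151 mm high at most.
- nest (a point): Centre of the nest's floor, 12 mm above the bench. The nest is a round recess 61 mm wide and 6 mm deep in the top of the white block, with a small chamfer.
- mould: The loose mould to be clamped: upright green plastic drum 56 mm in diameter, 45 mm tall in all, its top a bare steel disc 46 mm wide; about 0.2 kg. It stands alone on the paper, away from the tray. Origin: centre of its underside, z up.
- clamp_arm: Steel holding arm, 130 mm from its pivot to the spindle. Origin: its pivot, at x = +130, z = 95 mm in the fixture. Open it stands upright, its top about 240 mm above the bench; the spindle's foot then stays at x = +50 mm or more in the fixture. Driven by the handle, it ends level above the mould. Not to be touched by the robot.
- foot (a point): Middle of the underside of the spindle's 22 mm rubber foot, at the end of the holding arm; it comes down on the middle of the mould's steel disc in the last part of the handle's travel. Locked, it presses on the mould by itself with some 25 N. Not to be touched by the robot.
- handle_pivot (a point): The handle's pivot axis (along fixture y), at x = +194 mm, z = 133 mm in the fixture. The handle is set on a toothed hub here at a different angle on each clamp, so its over-centre point lies anywhere from 0.1 rad above level to 0.35 rad below it and must be felt.
- handle_grip (a point): Point on the handle's centre line, 100 mm from the pivot. The handle is a straight bar; its black grip covers 53 to 128 mm from the pivot, is 18 mm thick (in the direction of swing) and 24 mm wide (in fixture y). Open, the handle leans away from the nest, 0.95 to 1.5 rad above level; pushed on its upper side it swings away from the nest and down.
- handle: Clamp handle, origin at its pivot. At 100 mm from the pivot it first moves with under 2 N and stays where it is left; once the spindle meets the mould the push rises to some 6 to 10 N, then falls to nothing at the over-centre point, and the handle snaps up to 8 mm on to a stiff rubber stop and stays there. Short of that point it springs back. Pushing it with more than 40 N damages it.
- tray_mould0: One of the loose filled moulds in the steel tray (56 mm wide, 43 mm tall, white filling): leave alone. Origin under its centre.
- tray_mould1: Another loose filled mould in the tray, alike: leave alone.
- puck: Loose white soap puck, 44 mm wide, 26 mm tall, on a white board: leave alone.
- spatula: Spatula lying on the bench: leave alone.
Things that resemble listed ones, but are neither listed nor needed, are in the scene too. What is shaped like the mould but yellow is not meant.

How it is judged (in metres and radians):
On the way, in this order (a step that is already met when the one before it is completed fails the run):
1. the mould stands fully home in the nest and is let go (horizontal distance between mould and nest below 0.004 m and z of mould in the frame of nest between -0.004 and 0.002 m and angle between mould's own z axis and vertical below 0.06 rad and contact force between the fingers and mould below 0.1 N), for 0.2 s.
2. the handle is pushed until the spindle presses on the mould in the nest (horizontal distance between mould and nest below 0.004 m and z of mould in the frame of nest between -0.004 and 0.002 m and angle between mould's own z axis and vertical below 0.06 rad and contact force between the fingers and handle above 1.5 N and contact force between clamp_arm and mould above 5 N), for 0.02 s.
At the end, for the whole second after the job is handed in: The mould stands in the nest (within 4 mm of its centre, bottom within 2 mm of its floor, tilted less than 0.06 rad), the spindle presses on it with more than 12 N with nobody touching the handle, and mould and handle are at rest (horizontal distance between mould and nest below 0.004 m and z of mould in the frame of nest between -0.004 and 0.002 m and angle between mould's own z axis and vertical below 0.06 rad and contact force between clamp_arm and mould above 12 N and linear speed of mould below 0.01 m/s and angular speed of handle below 0.05 rad/s and contact force between the fingers and handle below 0.1 N).
It fails at once if the handle is pushed with more than 40 N (contact force between any of the fingers, the arm and handle above 40 N).
It fails at once if the holding arm or spindle is pushed by the robot (more than 4 N) (contact force between any of the fingers, the arm and clamp_arm above 4 N).
It fails at once if a tray mould, the puck or the spatula is moved by more than 15 mm (distance of any of tray_mould0, tray_mould1, puck, spatula from where it was at the start of the episode above 0.015 m).
It also fails if it takes over 72 s, if anything falls off the work surface, if the arm or the gripper's body presses on something with over 40 N, if the wrist force passes 120 N, or if a joint passes its speed limit or range.

ROBOT

A 7-joint arm with a two-finger parallel gripper is mounted at the origin on the work surface. World frame = base frame: x ahead of the robot, y to its left, z up, the work surface at z = 0. Lengths are in mm, angles in rad, forces in N, time in s.
With the tool pointing down it reaches from about 425 to 950 mm from the base axis. Payload 16.7 kg.
Tool frame: the origin (TCP) lies at the very end of the fingers, on their centre line; the grasp point (between the pads) lies ctrl.grasp_offset behind it (ctrl.grasp_offset is the distance from the TCP to the grasp point, in mm); z points along the fingers, y is the line along which they close (so a half turn about z gives the same grasp; the last joint's range is limited). The gripper opens to 94 mm and grips with 3 to 60 N. Pads are 16 mm wide; open, the fingers measure 119 mm over their backs; the gripper's body (75 mm by 177 mm) begins 78 mm behind the grasp point.
Start: joints at [-1.466, 0.426, 0.074, 1.606, -0.034, 1.111, -0.067], TCP at [170.141, 653.166, 205.467] pointing down, gripper open.
Joint ranges: [-2.85, 2.85], [-0.5, 2.14], [-1.23, 1.37], [0.21, 2.46], [-1.02, 4.16], [0.16, 2.05], [-2.73, 2.73]. Speed limits (rad/s): [1.89, 1.89, 2.39, 2.39, 3.01, 3.01, 3.01].

INTERFACE

Orientations are given as a rotation vector (axis times angle).
In Python, from cell import sensors, eyes, order, ctrl gives the robot as it stands. The module is installed in compiled form; this text tells all that it offers.
- The arm moves only by the tool arm_command, never from a script. Its argument "plan" is a list of rows, each a list of 7 numbers: the shift along the tool's x, y, z in mm, then the turn, a rotation vector about the tool's x, y, z in degrees, then the closure, from 0 (fully open) to 1 (shut). A call has 1 to 5 rows; each row shifts and turns the commanded pose from where the row before left it, along the tool's axes as they then stand; what a row does not reach is not made up. A row lasts 1/8 s, in which the tool goes at most 62.5 mm and 10.7 degrees, less where a joint would pass 70% of its speed; a pose out of reach is approached as far as the arm can. A call is refused whole if a number of a shift passes 62.5 or a number of a turn 10.7, either way. A call with a gripper value outside its range is refused whole. The fingers move at their own pace and stop on an object; the grip force is fixed at half the most. Time passes only in rows, so rows that do not move let the fingers close. It gives the time, the measured TCP pose, the force, the opening and the grip force at its end, in the units of the state.
- sensors.read_state(): the state, without advancing time (a new reading comes with each control period).
- eyes.get_image(name): name is "scene" or "top" or "wrist"; returns (picture, depth): 420x560x3 uint8, blue, green, red; 420x560 float32, mm along the optical axis (not along the pixel's ray), 0 where there is no reading.
- eyes.camera_info(name): a dict with "camera_matrix" (3x3 intrinsics, pixels), "view" (4x4, takes a point from world to camera coordinates); the wrist camera has in their place "hand_eye" (4x4, takes a point from camera to tool coordinates, whose origin is the TCP and whose axes are the flange's). Camera axes: x right, y up, looking along -z (the intrinsics and any distortion apply to the point x, -y, -z); pixel columns grow to the right and rows downward; lengths in mm; the calibration is good to about 2 mm. A picture is of the moment at which its call begins: read the wrist's pose just before it. camera_info takes no time and is no camera call.
- order.close_job(): hands the job in; it is judged then, once.
Trained networks look in the newest picture that a camera, given by its name, has taken for a name from the list of things; names that differ only in an ending like _2 or _b are one class to them, and where a whole thing is asked for, a point or a joint stands for the part that bears it (a point fixed in the world has none). Each returns a list of dicts, best first, with "score" (0 to 1); they miss things now and then, are a little off and sometimes report something else, mostly with a low value. They report only what shows in the picture. A call takes as long as a camera call. They do not tell look-alikes from the thing itself.
- eyes.spot_in(camera, target): "box" ([left, top, right, bottom] in pixels, round what is visible of it).
- eyes.trace(camera, target): "region" (420x560 bool, what is visible of it) and "box" ([left, top, right, bottom] in pixels, round what is visible of it).
- eyes.place_of(camera, target): "xy" ([column, row] in pixels: a listed point, or the origin of a listed thing).
The state is a dict: "t": time; "q": joint angles; "dq": joint speeds; "joint_efforts": joint torques, N m; "eef_pos": TCP position; "tool_rot": TCP orientation; "ft_force": force on the tool from outside, world axes, zero at the start; "wrist_torque": the same for the moment, N m; "width": finger opening in mm; "grasp_force": force on a finger pad.
Only numpy, scipy, OpenCV 4.12 (cv2) and the standard library are available. Lean on these libraries where they do the work, as an engineer would, in place of code of your own. Each camera call takes 0.05 s, during which the arm holds its last target. There are 200 camera calls.

## Working session

There is one attempt and no reset: what is moved stays moved. The work goes in short steps, Python scripts to look and compute and a tool call to move; the robot and the scene stay as the last step left them, time stands still between calls to the robot, and variables do not carry over. Pictures are saved under pics/ and viewed, at most 10 in all, crops included, and the job is handed in when it is done.

Besides the shell and the picture viewer there is one more tool, called after "Call:" by a JSON object that holds its "method" and its "body". arm_command: Moves the arm, as the interface text tells. Its arguments: {"type":"object","properties":{"plan":{"type":"array","items":{"type":"array","items":{"type":"number"}}}},"required":["plan"]}

```bash
mkdir -p pics
cat > h.py <<'E'
import numpy as np,cv2
from cell import sensors,eyes,order,ctrl
from scipy.spatial.transform import Rotation as R
def T_tool():
    s=sensors.read_state();T=np.eye(4);T[:3,:3]=R.from_rotvec(s['tool_rot']).as_matrix();T[:3,3]=s['eef_pos'];return T
def c2w(name,T=None):
    i=eyes.camera_info(name)
    return (T@i['hand_eye'] if name=='wrist' else np.linalg.inv(i['view'])),np.array(i['camera_matrix'])
def pt(name,u,v,d,T=None):
    M,K=c2w(name,T);u,v,d=map(np.asarray,(u,v,d))
    p=np.stack([(u-K[0,2])/K[0,0]*d,-(v-K[1,2])/K[1,1]*d,-d,np.ones_like(d*1.)],-1)
    return (p@M.T)[...,:3]
def ray(name,u,v,z,T=None):
    a=pt(name,u,v,0.,T);b=pt(name,u,v,1000.,T);return a+(b-a)*(z-a[2])/(b[2]-a[2])
E
python3 - <<'E'
from h import *
s=sensors.read_state();print({k:np.round(v,3) for k,v in s.items()},ctrl.grasp_offset)
print(np.round(T_tool(),3), {k:v for k,v in eyes.camera_info('top').items()})
ims=[]
for n in('scene','top'):
    im,d=eyes.get_image(n);cv2.imwrite(f'pics/{n}0.png',im);np.save(f'{n}0.npy',d)
    for t in('mould','fixture','handle','clamp_arm','nest','foot','handle_pivot','handle_grip','tray_mould0','puck','spatula'):
        r=eyes.place_of(n,t)[:3]
        for x in r:
            u,v=map(int,np.round(x['xy'])); 
            dd=d[min(max(v,0),419),min(max(u,0),559)]
            print(n,t,round(x['score'],2),(u,v),np.round(pt(n,u,v,float(dd)),0))
E
```

```text
{'t': np.float64(0.0), 'q': array([-1.465,  0.427,  0.074,  1.607, -0.034,  1.111, -0.067]), 'dq': array([ 0.001,  0.002,  0.001, -0.   , -0.   , -0.   ,  0.001]), 'joint_efforts': array([-1.0000e-03, -9.3581e+01,  3.6650e+00, -4.5422e+01, -4.9000e-02,
        2.0000e-02,  0.0000e+00]), 'eef_pos': array([170.036, 652.81 , 204.781]), 'tool_rot': array([-3.990e-01, -3.116e+00,  2.000e-03]), 'ft_force': array([0.866, 0.258, 0.115]), 'wrist_torque': array([-0.012,  0.063, -0.023]), 'grasp_force': np.float64(0.0), 'width': np.float64(94.058)} 18.8
[[-9.68000e-01  2.52000e-01 -0.00000e+00  1.70036e+02]
 [ 2.52000e-01  9.68000e-01 -1.00000e-03  6.52810e+02]
 [-0.00000e+00 -1.00000e-03 -1.00000e+00  2.04781e+02]
 [ 0.00000e+00  0.00000e+00  0.00000e+00  1.00000e+00]] {'camera_matrix': array([[380.87398886,   0.        , 284.31670055],
       [  0.        , 380.87398886, 204.71225328],
       [  0.        ,   0.        ,   1.        ]]), 'view': array([[ 9.37796953e-02, -9.95589542e-01, -2.61379580e-03,
        -1.82878235e+01],
       [ 9.72498769e-01,  9.10418365e-02,  2.14377069e-01,
     
[... 1012 characters left out ...]

scene spatula 0.73 (415, 321) [483. 437.   3.]
top mould 0.93 (366, 277) [ 466. -195.   43.]
top mould 0.84 (403, 274) [ 483. -292.   47.]
top mould 0.72 (437, 280) [ 476. -383.   47.]
top fixture 0.69 (298, 237) [561.  -4.  13.]
top handle 0.81 (220, 234) [531. 190. 155.]
top handle 0.36 (400, 274) [ 482. -284.   48.]
top clamp_arm 0.69 (247, 230) [539. 118. 214.]
top foot 0.77 (266, 223) [556.  75. 236.]
top handle_pivot 0.88 (222, 235) [530. 187. 144.]
top handle_grip 0.24 (220, 238) [523. 191. 143.]
top tray_mould0 0.84 (378, 186) [ 721. -215.   49.]
top tray_mould0 0.54 (344, 180) [ 731. -120.   44.]
top puck 0.61 (239, 175) [719. 179.  39.]
top spatula 0.66 (144, 256) [467. 420.  14.]
```

View pics/top0.png

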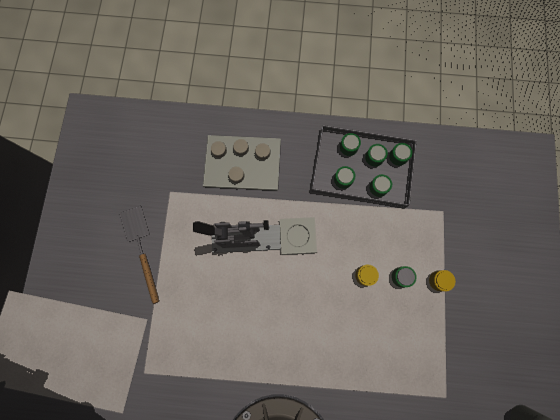

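View pics/scene0.png

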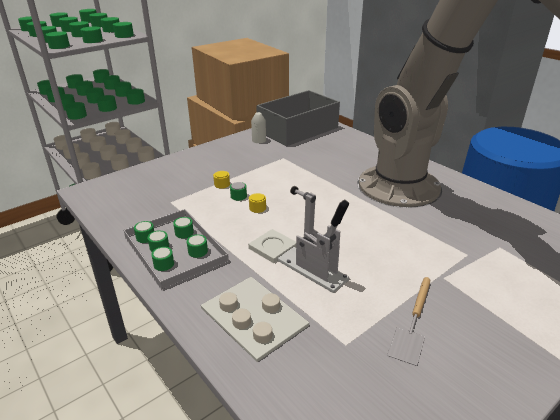

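```bash
cat >> h.py <<'E'
def down(yaw):  # tool z down, tool x at world angle yaw (deg)
    c,s=np.cos(np.radians(yaw)),np.sin(np.radians(yaw));return np.array([[c,s,0],[s,-c,0],[0,0,-1.]])
def rows(p,Rt,n,g=0,T=None):
    T=T_tool() if T is None else T;R0=R.from_matrix(T[:3,:3]);rv=(R0.inv()*R.from_matrix(Rt)).as_rotvec()
    d=(np.array(p)-T[:3,3])/n;Rr=R0;out=[]
    for i in range(n):
        out.append([*np.round(Rr.inv().apply(d),1),*np.round(np.degrees(rv)/n,2),g]);Rr=Rr*R.from_rotvec(rv/n)
    for i in range(0,n,5):print([[float(x) for x in r] for r in out[i:i+5]])
    T2=np.eye(4);T2[:3,:3]=Rt;T2[:3,3]=p;return T2
E
python3 - <<'E'
from h import *
print(np.round(eyes.camera_info('wrist')['hand_eye'],2),eyes.camera_info('wrist')['camera_matrix'])
T=T_tool();print(R.from_rotvec([0,0,0]).as_matrix()[0,0],np.degrees(np.arctan2(T[1,0],T[0,0])))
T=rows([430,400,330],down(132),7,T=T)
T=rows([560,80,350],down(98.5),7,T=T)
E
```

```text
[[   0.      0.97    0.23   65.77]
 [   1.     -0.      0.      0.53]
 [   0.      0.23   -0.97 -179.45]
 [   0.      0.      0.      1.  ]] [[321.15391774   0.         277.87587773]
 [  0.         321.15391774 207.83143483]
 [  0.           0.           1.        ]]
1.0 165.39661807488713
[[-45.0, -25.6, -17.8, -0.0, -0.0, 4.77, 0.0], [-47.0, -21.8, -17.8, -0.0, -0.0, 4.77, 0.0], [-48.7, -17.8, -17.8, -0.0, -0.0, 4.77, 0.0], [-50.0, -13.7, -17.8, -0.0, -0.0, 4.77, 0.0], [-50.9, -9.5, -17.8, -0.0, -0.0, 4.77, 0.0]]
[[-51.6, -5.2, -17.8, -0.0, -0.0, 4.77, 0.0], [-51.8, -0.9, -17.8, -0.0, -0.0, 4.77, 0.0]]
[[-46.4, -16.8, -2.9, 0.0, 0.0, 4.79, 0.0], [-47.6, -12.9, -2.9, 0.0, 0.0, 4.79, 0.0], [-48.5, -8.8, -2.9, 0.0, 0.0, 4.79, 0.0], [-49.1, -4.8, -2.9, 0.0, 0.0, 4.79, 0.0], [-49.3, -0.6, -2.9, 0.0, 0.0, 4.79, 0.0]]
[[-49.2, 3.5, -2.9, 0.0, 0.0, 4.79, 0.0], [-48.8, 7.6, -2.9, 0.0, 0.0, 4.79, 0.0]]
```

Run:
```python
from h import *
T=T_tool()
T=rows([420,400,340],down(115),5+2,T=T)
T=rows([540,120,370],down(60),8,T=T)
```

```text
[[-43.7, -26.0, -19.2, -0.0, -0.0, 7.2, 0.0], [-46.6, -20.3, -19.2, -0.0, -0.0, 7.2, 0.0], [-48.8, -14.3, -19.2, -0.0, -0.0, 7.2, 0.0], [-50.2, -8.1, -19.2, -0.0, -0.0, 7.2, 0.0], [-50.8, -1.8, -19.2, -0.0, -0.0, 7.2, 0.0]]
[[-50.6, 4.6, -19.2, -0.0, -0.0, 7.2, 0.0], [-49.6, 10.9, -19.2, -0.0, -0.0, 7.2, 0.0]]
[[-38.1, -1.2, -3.8, 0.0, 0.0, 6.88, 0.0], [-37.9, 3.4, -3.8, 0.0, 0.0, 6.88, 0.0], [-37.3, 7.9, -3.8, 0.0, 0.0, 6.88, 0.0], [-36.0, 12.3, -3.8, 0.0, 0.0, 6.88, 0.0], [-34.3, 16.5, -3.8, 0.0, 0.0, 6.88, 0.0]]
[[-32.1, 20.5, -3.8, 0.0, 0.0, 6.88, 0.0], [-29.4, 24.2, -3.8, 0.0, 0.0, 6.88, 0.0], [-26.3, 27.5, -3.8, 0.0, 0.0, 6.88, 0.0]]
```

Call:
{"method": "arm_command", "body": {"plan": [[-44, -26, -19, 0, 0, 7.2, 0], [-46.5, -20, -19, 0, 0, 7.2, 0], [-49, -14, -19, 0, 0, 7.2, 0], [-50, -8, -19, 0, 0, 7.2, 0], [-51, -2, -19, 0, 0, 7.2, 0]]}}

```text
t: 1.82
eef_pos: [350.3, 471.3, 301.3]
tool_rot: [-1.348, -2.837, -0.001]
ft_force: [0.1, 0.2, 0.6]
width: 93.7
grasp_force: 0.0
```

Call:
{"method": "arm_command", "body": {"plan": [[-50.5, 4.5, -19, 0, 0, 7.2, 0], [-49.5, 11, -19, 0, 0, 7.2, 0], [-38, -1, -4, 0, 0, 7, 0], [-38, 3.5, -4, 0, 0, 7, 0], [-37, 8, -4, 0, 0, 7, 0]]}}

```text
t: 2.45
eef_pos: [466.1, 294.4, 350.8]
tool_rot: [-2.147, -2.293, -0.001]
ft_force: [0.6, -0.3, -0.9]
width: 94.0
grasp_force: 0.0
```

Call:
{"method": "arm_command", "body": {"plan": [[-36, 12.5, -4, 0, 0, 7, 0], [-34, 16.5, -4, 0, 0, 7, 0], [-32, 20.5, -4, 0, 0, 7, 0], [-29, 24, -4, 0, 0, 7, 0], [-26, 27.5, -4, 0, 0, 7, 0]]}}

```text
t: 3.08
eef_pos: [539.3, 119.9, 370.8]
tool_rot: [-2.737, -1.541, -0.001]
ft_force: [-0.3, 0.5, 1.2]
width: 93.6
grasp_force: 0.0
```

Run:
```python
from h import *
T=T_tool();im,d=eyes.get_image('wrist');cv2.imwrite('pics/w1.png',im);np.savez('w1.npz',T=T,d=d)
for t in('fixture','nest','foot','handle_pivot','handle_grip','clamp_arm','handle'):
    for x in eyes.place_of('wrist',t)[:2]:
        u,v=map(int,np.round(x['xy']));dd=d[min(max(v,0),419),min(max(u,0),559)]
        print(t,round(x['score'],2),(u,v),np.round(pt('wrist',u,v,float(dd),T),0))
T=rows([500,-200,340],down(-20),8,T=T)
T=rows([485,-290,250],down(-80),6,T=T)
```

```text
nest 0.27 (217, 114) [535. 219. 247.]
nest 0.17 (250, 138) [541. 189. 144.]
foot 0.92 (316, 228) [558.  75. 236.]
handle_pivot 0.74 (139, 22) [476. 430.   1.]
handle_pivot 0.71 (246, 139) [536. 190. 147.]
handle_grip 0.85 (216, 113) [535. 220. 248.]
handle_grip 0.69 (317, 226) [560.  77. 236.]
clamp_arm 0.78 (279, 174) [553. 141. 230.]
handle 0.97 (247, 139) [537. 190. 146.]
[[-36.7, 16.5, 3.8, -0.0, -0.0, 9.85, 0.0], [-33.4, 22.6, 3.8, -0.0, -0.0, 9.85, 0.0], [-29.0, 27.9, 3.8, -0.0, -0.0, 9.85, 0.0], [-23.8, 32.5, 3.8, -0.0, -0.0, 9.85, 0.0], [-17.9, 36.1, 3.8, -0.0, -0.0, 9.85, 0.0]]
[[-11.5, 38.6, 3.8, -0.0, -0.0, 9.85, 0.0], [-4.7, 40.0, 3.8, -0.0, -0.0, 9.85, 0.0], [2.2, 40.2, 3.8, -0.0, -0.0, 9.85, 0.0]]
[[2.8, 15.0, 15.0, 0.0, 0.0, 10.0, 0.0], [5.3, 14.2, 15.0, 0.0, 0.0, 10.0, 0.0], [7.7, 13.1, 15.0, 0.0, 0.0, 10.0, 0.0], [9.9, 11.6, 15.0, 0.0, 0.0, 10.0, 0.0], [11.7, 9.7, 15.0, 0.0, 0.0, 10.0, 0.0]]
[[13.2, 7.5, 15.0, 0.0, 0.0, 10.0, 0.0]]
```

View pics/w1.png

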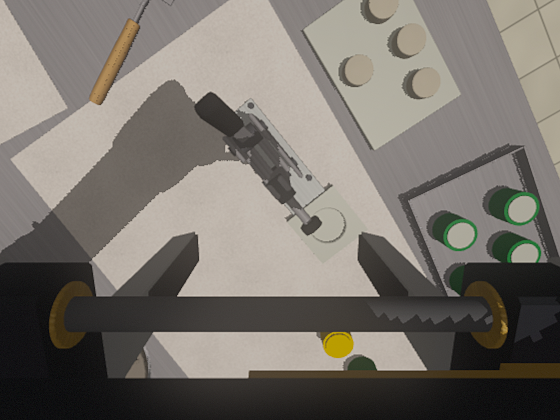

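Call:
{"method": "arm_command", "body": {"plan": [[-37, 16.5, 4, 0, 0, 10, 0], [-33, 22.5, 4, 0, 0, 10, 0], [-29, 28, 4, 0, 0, 10, 0], [-24, 32.5, 4, 0, 0, 10, 0], [-18, 36, 4, 0, 0, 10, 0]]}}

```text
t: 4.1
eef_pos: [513.7, -79.2, 350.4]
tool_rot: [-3.132, -0.24, -0.0]
ft_force: [0.2, 0.7, 0.2]
width: 94.1
grasp_force: 0.0
```

Call:
{"method": "arm_command", "body": {"plan": [[-11.5, 38.5, 4, 0, 0, 10, 0], [-4.5, 40, 4, 0, 0, 10, 0], [2, 40, 4, 0, 0, 10, 0], [3, 15, 10, 0, 0, 10, 0], [5.5, 14, 10, 0, 0, 10, 0]]}}

```text
t: 4.72
eef_pos: [492.8, -228.1, 318.2]
tool_rot: [-2.94, 1.107, -0.0]
ft_force: [-0.4, 0.2, 0.4]
width: 93.9
grasp_force: 0.0
```

Call:
{"method": "arm_command", "body": {"plan": [[7.5, 13, 10, 0, 0, 10, 0], [10, 11.5, 10, 0, 0, 10, 0], [12, 9.5, 10, 0, 0, 10, 0], [13, 7.5, 10, 0, 0, 10, 0], [0, 0, 0, 0, 0, 0, 0]]}}

```text
t: 5.35
eef_pos: [481.4, -287.7, 277.8]
tool_rot: [2.388, -2.039, -0.002]
ft_force: [0.3, 0.4, 0.5]
width: 93.9
grasp_force: 0.0
```

Run:
```python
from h import *
s=sensors.read_state();print(np.round(s['q'],2))
T=T_tool();print(np.round(T,2));im,d=eyes.get_image('wrist');cv2.imwrite('pics/w2.png',im);np.savez('w2.npz',T=T,d=d)
for x in eyes.trace('wrist','mould')[:4]:
    m=x['region'];v,u=np.nonzero(m);P=pt('wrist',u,v,d[m],T)
    top=P[(P[:,2]>41)&(P[:,2]<50)];hsv=cv2.cvtColor(im,cv2.COLOR_BGR2HSV)[m]
    print(round(x['score'],2),x['box'],np.median(hsv,0),len(top))
    if len(top)>20:
        c,r=cv2.minEnclosingCircle(top[:,:2].astype(np.float32));print(c,r,top.mean(0))
```

```text
[-0.51  0.35  1.2   1.82 -0.34  1.21 -2.19]
[[ 1.6000e-01 -9.9000e-01 -0.0000e+00  4.8143e+02]
 [-9.9000e-01 -1.6000e-01 -0.0000e+00 -2.8769e+02]
 [ 0.0000e+00  0.0000e+00 -1.0000e+00  2.7782e+02]
 [ 0.0000e+00  0.0000e+00  0.0000e+00  1.0000e+00]]
0.98 [268.1, 66.0, 319.0, 115.6] [ 26. 228. 178.] 1662
(478.3698425292969, -403.2236633300781) 27.97471046447754 [ 478.69521747 -403.11006486   44.36936692]
0.75 [250.6, 220.6, 292.0, 264.4] [ 22. 150.  98.] 1199
(473.761962890625, -198.43350219726562) 28.026897430419922 [ 474.11130156 -199.31372801   44.17620781]
0.65 [258.7, 151.7, 303.9, 194.5] [ 12.  19. 132.] 1405
(478.9969482421875, -299.1096496582031) 27.977386474609375 [ 479.08786042 -299.61250881   44.22506171]
```

View pics/w2.png

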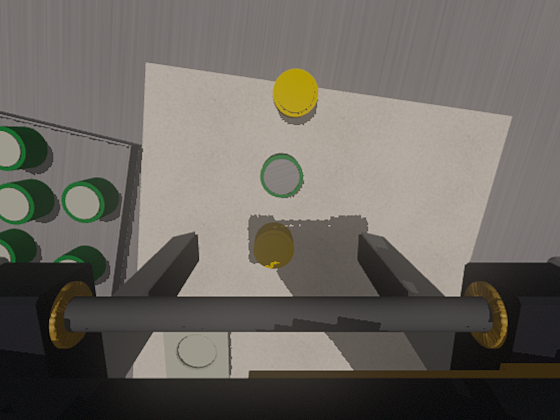

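Run:
```python
from h import *
T=rows([479,-299.3,100],down(-81),4)
T=rows([479,-299.3,14],down(-81),3,T=T)
```

```text
[[2.9, 1.2, 44.6, 0.01, -0.0, 0.07, 0.0], [2.9, 1.2, 44.6, 0.01, -0.0, 0.07, 0.0], [2.9, 1.2, 44.6, 0.01, -0.0, 0.07, 0.0], [2.9, 1.2, 44.6, 0.01, -0.0, 0.07, 0.0]]
[[0.0, 0.0, 28.7, 0.0, 0.0, 0.0, 0.0], [0.0, 0.0, 28.7, 0.0, 0.0, 0.0, 0.0], [0.0, 0.0, 28.7, 0.0, 0.0, 0.0, 0.0]]
```

Call:
{"method": "arm_command", "body": {"plan": [[4, 1.5, 45, 0, 0, 0, 0], [4, 1.5, 45, 0, 0, 0, 0], [3.6, 1.8, 45, 0, 0, 0, 0], [0, 0, 43, 0, 0, 0, 0], [0, 0, 0, 0, 0, 0, 0]]}}

```text
t: 6.08
eef_pos: [478.1, -298.4, 99.1]
tool_rot: [2.392, -2.036, -0.006]
ft_force: [-0.3, 0.7, 0.7]
width: 94.3
grasp_force: 0.0
```

Call:
{"method": "arm_command", "body": {"plan": [[0, 0, 29, 0, 0, 0, 0], [0, 0, 29, 0, 0, 0, 0], [0, 0, 28, 0, 0, 0, 0], [0, 0, 0, 0, 0, 0, 0], [0, 0, 0, 0, 0, 0, 0]]}}

```text
t: 6.7
eef_pos: [480.1, -300.2, 16.6]
tool_rot: [-2.389, 2.038, -0.003]
ft_force: [0.2, 0.7, 1.0]
width: 94.0
grasp_force: 0.0
```

Call:
{"method": "arm_command", "body": {"plan": [[0, 0, 0, 0, 0, 0, 1], [0, 0, 0, 0, 0, 0, 1], [0, 0, 0, 0, 0, 0, 1], [0, 0, 0, 0, 0, 0, 1], [0, 0, 0, 0, 0, 0, 1]]}}

```text
t: 7.32
eef_pos: [478.8, -299.9, 14.6]
tool_rot: [2.389, -2.04, -0.0]
ft_force: [-0.6, 0.1, 2.8]
width: 55.5
grasp_force: 30.0
```

Run:
```python
from h import *
T=T_tool();T[:3,3]=[479,-299.3,14];T[:3,:3]=down(-81)
T=rows([479,-299.3,114],down(-81),2,1,T=T)
T=rows([562,12,350],down(-70),8,1,T=T)
```

```text
[[0.0, 0.0, -50.0, 0.0, 0.0, 0.0, 1.0], [0.0, 0.0, -50.0, 0.0, 0.0, 0.0, 1.0]]
[[-36.8, -16.3, -29.5, 0.0, 0.0, -1.37, 1.0], [-36.4, -17.2, -29.5, 0.0, 0.0, -1.37, 1.0], [-36.0, -18.1, -29.5, 0.0, 0.0, -1.37, 1.0], [-35.5, -18.9, -29.5, 0.0, 0.0, -1.37, 1.0], [-35.1, -19.8, -29.5, 0.0, 0.0, -1.37, 1.0]]
[[-34.6, -20.6, -29.5, 0.0, 0.0, -1.37, 1.0], [-34.1, -21.4, -29.5, 0.0, 0.0, -1.37, 1.0], [-33.6, -22.3, -29.5, 0.0, 0.0, -1.37, 1.0]]
```

Call:
{"method": "arm_command", "body": {"plan": [[0, 0, -30, 0, 0, 0, 1], [0, 0, -60, 0, 0, 0, 1], [0, 0, -60, 0, 0, 0, 1], [-37, -16, -31, 0, 0, -1.4, 1], [-36.5, -17, -31, 0, 0, -1.4, 1]]}}

```text
t: 7.95
eef_pos: [498.8, -221.1, 227.4]
tool_rot: [-2.437, 1.982, 0.0]
ft_force: [1.1, 0.7, -2.7]
width: 55.4
grasp_force: 30.0
```

Call:
{"method": "arm_command", "body": {"plan": [[-36, -18, -31, 0, 0, -1.4, 1], [-35.5, -19, -31, 0, 0, -1.4, 1], [-35, -20, -31, 0, 0, -1.4, 1], [-34.5, -20.5, -31, 0, 0, -1.4, 1], [-34, -21.5, 0, 0, 0, -1.4, 1]]}}

```text
t: 8.57
eef_pos: [551.6, -26.1, 352.3]
tool_rot: [-2.553, 1.826, -0.002]
ft_force: [0.8, -0.1, -2.6]
width: 55.7
grasp_force: 30.0
```

Call:
{"method": "arm_command", "body": {"plan": [[-33.5, -22, 0, 0, 0, -1.4, 1], [0, 0, 0, 0, 0, 0, 1], [0, 0, 0, 0, 0, 0, 1]]}}

```text
t: 8.95
eef_pos: [560.5, 11.1, 350.0]
tool_rot: [2.575, -1.797, -0.0]
ft_force: [-1.0, 0.5, -2.7]
width: 55.9
grasp_force: 30.0
```

Run:
```python
from h import *
s=sensors.read_state();print(np.round(s['q'],2),s['t'],s['width'])
T=T_tool();print(np.round(T,2));im,d=eyes.get_image('wrist');cv2.imwrite('pics/w3.png',im);np.savez('w3.npz',T=T,d=d)
for t in('nest','fixture','mould'):
    for x in eyes.place_of('wrist',t)[:2]:
        u,v=x['xy'];print(t,round(x['score'],2),np.round((u,v)),np.round(ray('wrist',u,v,12,T),1))
```

```text
[-1.13  0.28  1.24  1.72 -0.27  1.34 -2.63] 8.95 55.918878785616485
[[ 3.4000e-01 -9.4000e-01 -0.0000e+00  5.6054e+02]
 [-9.4000e-01 -3.4000e-01 -0.0000e+00  1.1110e+01]
 [ 0.0000e+00  0.0000e+00 -1.0000e+00  3.4997e+02]
 [ 0.0000e+00  0.0000e+00  0.0000e+00  1.0000e+00]]
nest 0.71 [278. 166.] [564.8  -2.4  12. ]
fixture 0.6 [277. 165.] [566.3  -2.5  12. ]
mould 0.96 [281. 239.] [518.2 111.6  12. ]
```

View pics/w3.png

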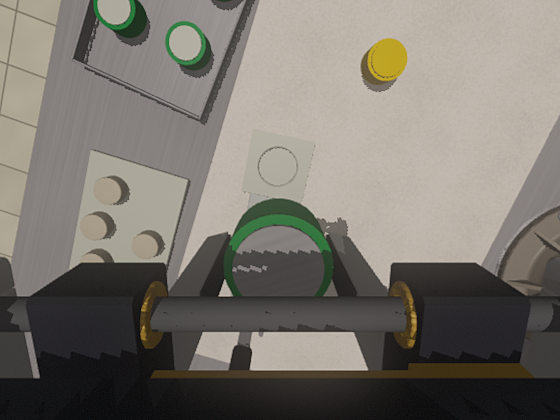

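```bash
python3 - <<'E'
from h import *
z=np.load('w3.npz');T,d=z['T'],z['d'];im=cv2.imread('pics/w3.png')
v,u=np.mgrid[120:215,230:325];P=pt('wrist',u,v,d[120:215,230:325],T)
zz=P[...,2];print(np.percentile(zz,[5,25,50,75,95]))
m=(zz>9)&(zz<24)
for x in (eyes.spot_in('wrist','fixture')[:1]):print(x)
m=m.astype(np.uint8);n,l,st,_=cv2.connectedComponentsWithStats(m);k=1+np.argmax(st[1:,4]);Q=P[l==k][:,:2].astype(np.float32)
print(cv2.minAreaRect(Q),len(Q))
# recess: z<15.5 within block
B=(l==k)&(zz<15);Q2=P[B];print(len(Q2),np.median(Q2[:,:2],0))
g=cv2.cvtColor(im,cv2.COLOR_BGR2GRAY)[120:215,230:325]
c=cv2.HoughCircles(cv2.resize(g,None,fx=4,fy=4,interpolation=cv2.INTER_CUBIC),cv2.HOUGH_GRADIENT,1,200,param1=60,param2=15,minRadius=60,maxRadius=100);print(c)
for a in (c[0] if c is not None else []):
    uu,vv=230+(a[0]-1.5)/4,120+(a[1]-1.5)/4;print(uu,vv,a[2]/4,ray('wrist',uu,vv,18,T))
# mould held in tool frame
v,u=np.mgrid[190:295,215:345];P=pt('wrist',u,v,d[190:295,215:345],T);Ht=(np.linalg.inv(T)[:3,:3]@(P.reshape(-1,3)-T[:3,3]).T).T
t=Ht[(Ht[:,2]<-27)&(Ht[:,2]>-36)&(abs(Ht[:,1])<27.5)];print('top z',np.median(t[:,2]),len(t),t[:,0].min(),t[:,0].max(),t[:,1].min(),t[:,1].max())
E
python3 - <<'E'
import sys;sys.path.insert(0,'.')
from h import *
# top camera nest fit for comparison
im=cv2.imread('pics/top0.png');g=cv2.cvtColor(im,cv2.COLOR_BGR2GRAY)[210:262,272:325]
c=cv2.HoughCircles(cv2.resize(g,None,fx=6,fy=6,interpolation=cv2.INTER_CUBIC),cv2.HOUGH_GRADIENT,1,400,param1=60,param2=15,minRadius=55,maxRadius=90)
for a in (c[0] if c is not None else []):
    uu,vv=272+(a[0]-2.5)/6,210+(a[1]-2.5)/6;print('top',uu,vv,a[2]/6,ray('top',uu,vv,18))
E
```

```text
[ -0.50900771   0.80631791  11.73599454  17.99587555 356.40197945]
{'box': [230.5, 127.4, 314.0, 370.9], 'score': 0.95}
((564.14453125, 12.590110778808594), (100.10660552978516, 128.10154724121094), 8.412907600402832) 4123
1310 [568.91286409   2.39522898]
[[[190.5 185.5  73.7]]]
277.25 166.0 18.425 [565.9519469   -1.92131815  18.        ]
top z -30.295456076602655 7198 -16.34327842206584 27.044511988261053 -27.492547399877907 27.497516081511304
top 297.5 234.5 10.95 [567.00516092  -2.32209139  18.        ]
```

Run:
```python
from h import *
A=[]
for i in range(6):
    eyes.get_image('wrist');A.append(T_tool()[:3,3])
A=np.array(A);print(np.round(A,1));T=T_tool();T[:3,3]=A.mean(0);print(A.mean(0))
rows([566.4,-2.5,350],T[:3,:3],1,1,T=T)
```

```text
[[560.7  10.8 350.5]
 [560.7  10.9 350.5]
 [560.7  11.1 350.5]
 [560.7  11.1 350.5]
 [560.8  11.2 350.5]
 [560.7  11.3 350.5]]
[560.72294742  11.06680356 350.51515949]
[[14.7, -0.6, 0.5, 0.0, 0.0, 0.0, 1.0]]
```

Call:
{"method": "arm_command", "body": {"plan": [[14.7, -0.6, 10, 0, 0, 0, 1], [0, 0, 50, 0, 0, 0, 1], [0, 0, 60, 0, 0, 0, 1], [0, 0, 60, 0, 0, 0, 1], [0, 0, 60, 0, 0, 0, 1]]}}

```text
t: 10.12
eef_pos: [566.4, -2.0, 108.6]
tool_rot: [-2.577, 1.797, -0.0]
ft_force: [1.4, 1.2, -2.8]
width: 55.5
grasp_force: 30.0
```

Call:
{"method": "arm_command", "body": {"plan": [[0, 0, 50, 0, 0, 0, 1], [0, 0, 10, 0, 0, 0, 1], [0, 0, 0, 0, 0, 0, 1], [0, 0, 0, 0, 0, 0, 1]]}}

```text
t: 10.62
eef_pos: [567.7, -2.2, 52.4]
tool_rot: [-2.575, 1.796, -0.003]
ft_force: [-0.2, -0.1, -2.1]
width: 55.4
grasp_force: 30.0
```

Run:
```python
from h import *
im,d=eyes.get_image('scene');cv2.imwrite('pics/s4.png',cv2.resize(im[130:300,200:400],None,fx=3.5,fy=3.5,interpolation=cv2.INTER_CUBIC))
T=T_tool();s=sensors.read_state();print(np.round(T,3),s['ft_force'],s['q'])
```

```text
[[ 3.4600e-01 -9.3800e-01  3.0000e-03  5.6760e+02]
 [-9.3800e-01 -3.4600e-01  1.0000e-03 -1.9870e+00]
 [ 0.0000e+00 -3.0000e-03 -1.0000e+00  5.2294e+01]
 [ 0.0000e+00  0.0000e+00  0.0000e+00  1.0000e+00]] [ 0.887201   -1.04649819 -2.12603757] [-0.76447672  0.60954012  0.87666933  2.01355833 -0.64823871  0.81805413
 -2.29876048]
```

View pics/s4.png

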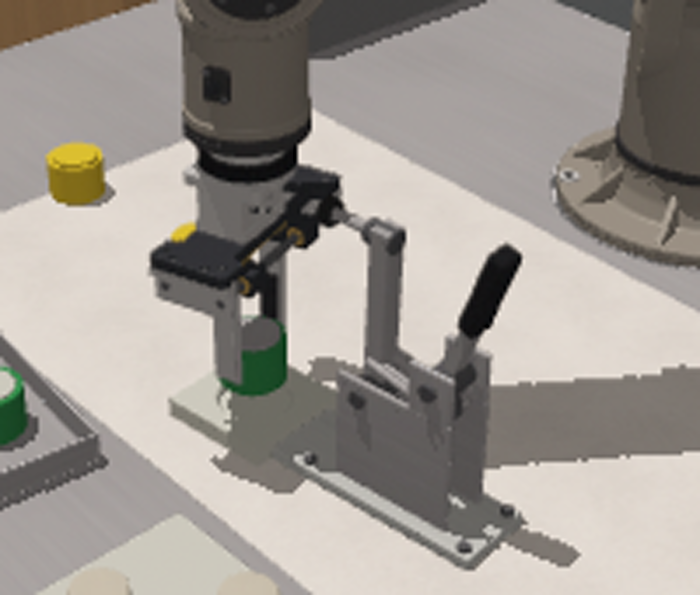

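Call:
{"method": "arm_command", "body": {"plan": [[0, 1.2, 10, 0, 0, 0, 1], [0, 0, 5, 0, 0, 0, 1], [0, 0, 4, 0, 0, 0, 1], [0, 0, 2, 0, 0, 0, 1], [0, 0, 0, 0, 0, 0, 1]]}}

```text
t: 11.3
eef_pos: [565.2, -2.7, 29.3]
tool_rot: [2.576, -1.797, -0.0]
ft_force: [-0.3, -0.2, -2.8]
width: 55.7
grasp_force: 30.0
```

Call:
{"method": "arm_command", "body": {"plan": [[0, 0, 2, 0, 0, 0, 1], [0, 0, 2, 0, 0, 0, 1], [0, 0, 0, 0, 0, 0, 1]]}}

```text
t: 11.68
eef_pos: [565.5, -2.7, 26.3]
tool_rot: [-2.576, 1.797, 0.0]
ft_force: [-6.5, 1.5, 20.8]
width: 56.0
grasp_force: 30.0
```

Call:
{"method": "arm_command", "body": {"plan": [[0, 0, -0.5, 0, 0, 0, 1], [0, 0, 0, 0, 0, 0, 0.6], [0, 0, 0, 0, 0, 0, 0], [0, 0, 0, 0, 0, 0, 0], [0, 0, 0, 0, 0, 0, 0]]}}

```text
t: 12.3
eef_pos: [565.3, -2.7, 25.9]
tool_rot: [2.576, -1.797, 0.0]
ft_force: [-0.3, 0.3, 0.3]
width: 81.9
grasp_force: 0.0
```

Run:
```python
from h import *
T=T_tool();s=sensors.read_state();print(np.round(T,3),s['width'],s['ft_force'],s['t'])
im,d=eyes.get_image('wrist');cv2.imwrite('pics/w5.png',im);np.savez('w5.npz',T=T,d=d)
for x in eyes.trace('wrist','mould')[:2]:
    m=x['region'];v,u=np.nonzero(m);P=pt('wrist',u,v,d[m],T);top=P[(P[:,2]>52)&(P[:,2]<62)]
    print(round(x['score'],2),x['box'],len(top),np.percentile(top[:,2],[5,50,95]) if len(top) else P[:5])
    if len(top): print(cv2.minEnclosingCircle(top[:,:2].astype(np.float32)), np.linalg.lstsq(np.c_[top[:,:2]-top[:,:2].mean(0),np.ones(len(top))],top[:,2],rcond=None)[0])
```

```text
[[ 3.45000e-01 -9.39000e-01 -0.00000e+00  5.65274e+02]
 [-9.39000e-01 -3.45000e-01 -0.00000e+00 -2.65800e+00]
 [ 0.00000e+00  0.00000e+00 -1.00000e+00  2.59090e+01]
 [ 0.00000e+00  0.00000e+00  0.00000e+00  1.00000e+00]] 81.87920572323019 [-0.33606081  0.28771263  0.324657  ] 12.3
0.71 [509.0, 0.4, 560.0, 27.8] 0 [[ 492.32337018 -176.06164963    4.31196694]
 [ 491.48927172 -176.61702153    3.66485194]
 [ 491.02914644 -176.73434432    3.80165535]
 [ 490.81567942 -176.56613843    4.44664233]
 [ 491.1763223  -175.73711834    6.26460934]]
0.58 [223.4, 195.5, 332.5, 295.4] 7606 [53.52587737 56.79908218 57.99957074]
((565.2789306640625, -1.6383674144744873), 28.02707290649414) [-1.45066853e-02  3.77038220e-02  5.62631036e+01]
```

Call:
{"method": "arm_command", "body": {"plan": [[0, 0, 0, 0, 0, 0, 0], [0, 0, -30, 0, 0, 0, 0], [0, 0, -60, 0, 0, 0, 0], [0, 0, -60, 0, 0, 0, 0], [0, 0, -60, 0, 0, 0, 0]]}}

```text
t: 13.02
eef_pos: [564.9, -2.8, 237.8]
tool_rot: [2.576, -1.798, -0.0]
ft_force: [1.2, 0.6, 0.5]
width: 93.9
grasp_force: 0.0
```

```bash
cat >> h.py <<'E'
N=np.array([566.,-1.7,0]);FX=np.array([-.146,.989,0]);FX/=np.linalg.norm(FX);FY=np.array([-FX[1],FX[0],0]);F=np.stack([FX,FY,[0,0,1]])
def tofix(P):return (np.asarray(P)-N)@F.T
def world(f):return N+np.asarray(f)@F
E
python3 - <<'E'
from h import *
z=np.load('w1.npz')
for name,d,T in(('wrist',z['d'],z['T']),('scene',np.load('scene0.npy'),None),('top',np.load('top0.npy'),None)):
    v,u=np.mgrid[:420,:560];P=tofix(pt(name,u,v,d,T).reshape(-1,3))
    q=P[(P[:,0]>185)&(P[:,0]<340)&(abs(P[:,1])<25)&(P[:,2]>185)&(P[:,2]<300)&(d.ravel()>0)]
    print(name,len(q),q.min(0),q.max(0),q.mean(0))
    # direction angle by pca in xz, per point angles
    a=np.arctan2(q[:,2]-133,q[:,0]-194);r=np.hypot(q[:,2]-133,q[:,0]-194);print(np.percentile(a,[2,10,50,90,98]),np.percentile(r,[2,50,98]))
    c=q[:,[0,2]]-q[:,[0,2]].mean(0);w=np.linalg.svd(c,full_matrices=False)[2][0];print('dir',np.arctan2(abs(w[1]),abs(w[0])))
E
```

```text
wrist 1220 [204.56410388 -11.52049978 188.48890448] [241.55228567  12.77361171 257.57531779] [222.92614749  -0.55486242 236.17412534]
[1.19948725 1.22913218 1.31760507 1.35978975 1.38090336] [ 61.04007133 114.77484303 129.1757995 ]
dir 1.1464614942267928
scene 244 [206.35231279 -15.57682036 187.39037107] [240.92912483   8.79158378 258.5004301 ] [226.74859724  -7.61266879 226.88256988]
[1.1362627  1.16339197 1.22659203 1.31532651 1.34148674] [ 60.33424034 100.56128586 130.01341637]
dir 1.273171164722691
top 237 [202.24139314 -11.41853594 189.65855682] [238.78700676  12.55148055 258.25677104] [219.29743421   2.02795029 231.90966621]
[1.21160515 1.24731785 1.33880771 1.3971935  1.42641121] [ 59.93279097 107.02983783 128.3482549 ]
dir 1.1531562522807366
```

Run:
```python
from h import *
T=T_tool();yaw=np.degrees(np.arctan2(T[1,0],T[0,0]));print(yaw)
T=rows([565,-2.8,350],down(-30),4,1,T=T)
p=world([185,0,350]);print(p,world([195,0,228]))
T=rows(p,down(34.2),6,1,T=T);T=rows(p,down(98.4),6,1,T=T)
```

```text
-69.82840392764965
[[0.0, -0.0, -28.0, 0.0, 0.0, -9.96, 1.0], [0.0, -0.0, -28.0, 0.0, 0.0, -9.96, 1.0], [0.0, -0.0, -28.0, 0.0, 0.0, -9.96, 1.0], [0.0, -0.0, -28.0, 0.0, 0.0, -9.96, 1.0]]
[538.98239347 181.31652641 350.        ] [537.52198231 191.20931162 228.        ]
[[-19.1, -24.4, 0.0, 0.0, 0.0, -10.7, 1.0], [-14.2, -27.5, 0.0, 0.0, 0.0, -10.7, 1.0], [-8.9, -29.7, 0.0, 0.0, 0.0, -10.7, 1.0], [-3.2, -30.8, 0.0, 0.0, 0.0, -10.7, 1.0], [2.6, -30.9, 0.0, 0.0, 0.0, -10.7, 1.0]]
[[8.3, -29.9, 0.0, 0.0, 0.0, -10.7, 1.0]]
[[0.0, 0.0, 0.0, 0.0, 0.0, -10.7, 1.0], [0.0, 0.0, 0.0, 0.0, 0.0, -10.7, 1.0], [0.0, 0.0, 0.0, 0.0, 0.0, -10.7, 1.0], [0.0, 0.0, 0.0, 0.0, 0.0, -10.7, 1.0], [0.0, 0.0, 0.0, 0.0, 0.0, -10.7, 1.0]]
[[0.0, 0.0, 0.0, 0.0, 0.0, -10.7, 1.0]]
```

Call:
{"method": "arm_command", "body": {"plan": [[0, 0, -28, 0, 0, -10, 1], [0, 0, -28, 0, 0, -10, 1], [0, 0, -28, 0, 0, -10, 1], [0, 0, -28, 0, 0, -10, 1], [-19, -24.5, 0, 0, 0, -10.7, 1]]}}

```text
t: 13.65
eef_pos: [561.7, 26.0, 350.1]
tool_rot: [-3.097, 0.518, -0.005]
ft_force: [-0.3, 0.8, -1.5]
width: 47.5
grasp_force: 0.0
```

Call:
{"method": "arm_command", "body": {"plan": [[-14, -27.5, 0, 0, 0, -10.7, 1], [-9, -29.5, 0, 0, 0, -10.7, 1], [-3, -31, 0, 0, 0, -10.7, 1], [2.5, -31, 0, 0, 0, -10.7, 1], [8.5, -30, 0, 0, 0, -10.7, 1]]}}

```text
t: 14.28
eef_pos: [538.8, 182.5, 348.0]
tool_rot: [-2.998, -0.938, -0.0]
ft_force: [0.8, -0.2, 0.3]
width: 0.6
grasp_force: 0.0
```

Call:
{"method": "arm_command", "body": {"plan": [[0, 0, 0, 0, 0, -10.7, 1], [0, 0, 0, 0, 0, -10.7, 1], [0, 0, 0, 0, 0, -10.7, 1], [0, 0, 0, 0, 0, -10.7, 1], [0, 0, 0, 0, 0, -10.7, 1]]}}

```text
t: 14.9
eef_pos: [539.0, 181.5, 347.9]
tool_rot: [-2.255, -2.187, 0.0]
ft_force: [0.5, 0.0, -0.1]
width: 0.3
grasp_force: 0.0
```

Call:
{"method": "arm_command", "body": {"plan": [[0, 0, 0, 0, 0, -10.7, 1], [0, 0, 0, 0, 0, 0, 1], [0, 0, 0, 0, 0, 0, 1]]}}

```text
t: 15.28
eef_pos: [539.1, 181.5, 347.9]
tool_rot: [-2.054, -2.377, 0.0]
ft_force: [-0.6, 0.5, -0.8]
width: 0.2
grasp_force: 0.0
```

Run:
```python
from h import *
T=T_tool();s=sensors.read_state();print(np.degrees(np.arctan2(T[1,0],T[0,0])),T[:3,3],tofix(T[:3,3]),s['ft_force'],np.round(s['q'],2),s['width'])
T=rows(world([190,0,228]),down(98.4),4,1,T=T)
im,d=eyes.get_image('scene');cv2.imwrite('pics/s6.png',cv2.resize(im[100:300,200:400],None,fx=3,fy=3,interpolation=cv2.INTER_CUBIC))
```

```text
98.32293612678409 [539.08151487 181.49775228 347.94353594] [ 1.85164807e+02 -1.24525102e-01  3.47943536e+02] [-0.55011803  0.48004885 -0.76314291] [-0.97  0.16  0.62  1.69 -0.1   1.32 -0.19] 0.2090371282960853
[[1.2, -0.0, 30.0, -0.0, -0.0, -0.02, 1.0], [1.2, -0.0, 30.0, -0.0, -0.0, -0.02, 1.0], [1.2, -0.0, 30.0, -0.0, -0.0, -0.02, 1.0], [1.2, -0.0, 30.0, -0.0, -0.0, -0.02, 1.0]]
```

View pics/s6.png

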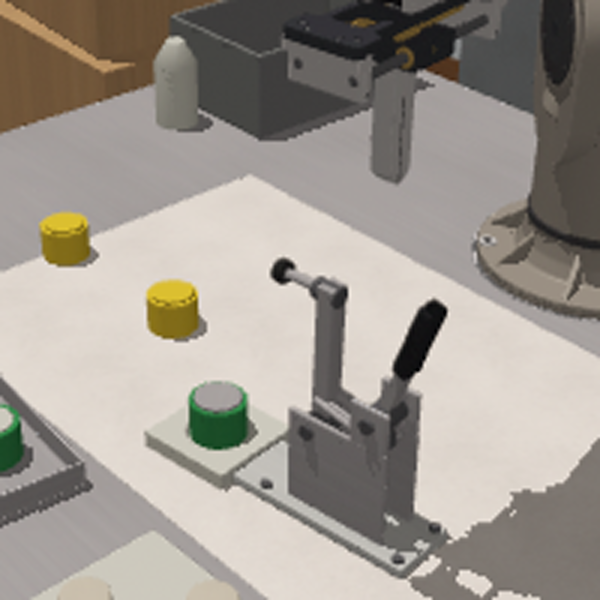

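Call:
{"method": "arm_command", "body": {"plan": [[1, 0, 30, 0, 0, 0, 1], [2, 0, 40, 0, 0, 0, 1], [2, 0, 40, 0, 0, 0, 1], [0, 0, 8, 0, 0, 0, 1], [0, 0, 0, 0, 0, 0, 1]]}}

```text
t: 15.95
eef_pos: [538.6, 186.6, 230.6]
tool_rot: [2.05, 2.38, -0.0]
ft_force: [0.4, -0.4, -0.1]
width: 0.4
grasp_force: 0.0
```

Call:
{"method": "arm_command", "body": {"plan": [[4, 0, 0, 0, 0, 0, 1], [4, 0, 0, 0, 0, 0, 1], [4, 0, 0, 0, 0, 0, 1], [4, 0, 0, 0, 0, 0, 1], [4, 0, 0, 0, 0, 0, 1]]}}

```text
t: 16.58
eef_pos: [535.3, 206.4, 229.9]
tool_rot: [2.049, 2.382, -0.001]
ft_force: [0.5, -2.3, -0.5]
width: 0.5
grasp_force: 0.8
```

Call:
{"method": "arm_command", "body": {"plan": [[5, 0, 1, 0, 0, 0, 1], [5, 0, 1.5, 0, 0, 0, 1], [4.5, 0, 1.7, 0, 0, 0, 1], [4, 0, 2, 0, 0, 0, 1], [4, 0, 2, 0, 0, 0, 1]]}}

```text
t: 17.2
eef_pos: [532.0, 228.9, 221.6]
tool_rot: [-2.049, -2.382, -0.0]
ft_force: [-0.1, -2.1, 0.0]
width: 0.4
grasp_force: 0.7
```

Call:
{"method": "arm_command", "body": {"plan": [[4.5, 0, 2.4, 0, 0, 0, 1], [4.3, 0, 2.6, 0, 0, 0, 1], [4.1, 0, 2.8, 0, 0, 0, 1], [4, 0, 3, 0, 0, 0, 1], [3.8, 0, 3.2, 0, 0, 0, 1]]}}

```text
t: 17.82
eef_pos: [528.8, 249.4, 207.5]
tool_rot: [-2.049, -2.382, 0.0]
ft_force: [0.3, -1.7, -0.5]
width: 0.6
grasp_force: 0.5
```

```bash
python3 -c "
from h import *
s=sensors.read_state();print(tofix(s['eef_pos']),F@s['ft_force'],s['t'])"
```

```text
[2.53798464e+02 9.39923940e-02 2.07546456e+02] [-1.73139444 -0.07553947 -0.50060348] 17.825
```

Call:
{"method": "arm_command", "body": {"plan": [[3.5, 0, 3.5, 0, 0, 0, 1], [3.4, 0, 3.7, 0, 0, 0, 1], [3.2, 0, 3.8, 0, 0, 0, 1], [3.2, 0, 3.9, 0, 0, 0, 1], [3, 0, 4, 0, 0, 0, 1]]}}

```text
t: 18.45
eef_pos: [526.4, 265.4, 188.6]
tool_rot: [-2.049, -2.382, 0.0]
ft_force: [0.1, -0.1, -0.3]
width: 0.4
grasp_force: 0.4
```

Call:
{"method": "arm_command", "body": {"plan": [[2, 0, 3.3, 0, 0, 0, 1], [1.8, 0, 3.3, 0, 0, 0, 1], [1.7, 0, 3.3, 0, 0, 0, 1]]}}

```text
t: 18.82
eef_pos: [525.6, 270.8, 178.8]
tool_rot: [-2.049, -2.382, -0.0]
ft_force: [0.3, 0.8, 0.7]
width: 0.4
grasp_force: 0.3
```

Call:
{"method": "arm_command", "body": {"plan": [[1.6, 0, 3.3, 0, 0, 0, 1], [1.5, 0, 3.3, 0, 0, 0, 1], [1.3, 0, 3.3, 0, 0, 0, 1]]}}

```text
t: 19.2
eef_pos: [524.9, 275.1, 168.8]
tool_rot: [-2.049, -2.382, 0.0]
ft_force: [-0.8, 0.2, 1.4]
width: 0.1
grasp_force: 0.3
```

Call:
{"method": "arm_command", "body": {"plan": [[1.1, 0, 2.5, 0, 0, 0, 1], [1.1, 0, 2.5, 0, 0, 0, 1], [0, 0, 0, 0, 0, 0, 1]]}}

```text
t: 19.58
eef_pos: [524.5, 277.2, 163.8]
tool_rot: [-2.048, -2.382, 0.001]
ft_force: [-0.5, -1.4, -0.3]
width: 0.4
grasp_force: 0.0
```

Call:
{"method": "arm_command", "body": {"plan": [[1, 0, 2.5, 0, 0, 0, 1], [1, 0, 2.5, 0, 0, 0, 1], [0, 0, 0, 0, 0, 0, 1]]}}

```text
t: 19.95
eef_pos: [524.2, 279.2, 158.8]
tool_rot: [-2.048, -2.382, 0.001]
ft_force: [0.4, -0.7, 0.1]
width: 0.5
grasp_force: 0.0
```

Call:
{"method": "arm_command", "body": {"plan": [[0.8, 0, 2.5, 0, 0, 0, 1], [0.8, 0, 2.5, 0, 0, 0, 1], [0, 0, 0, 0, 0, 0, 1]]}}

```text
t: 20.32
eef_pos: [524.1, 280.7, 153.9]
tool_rot: [2.049, 2.382, -0.0]
ft_force: [0.3, -0.6, 1.0]
width: 0.1
grasp_force: 0.2
```

Run:
```python
from h import *
s=sensors.read_state();print(tofix(s['eef_pos']),F@s['ft_force'],s['t'])
im,d=eyes.get_image('scene');cv2.imwrite('pics/s7.png',cv2.resize(im[130:310,210:410],None,fx=3.3,fy=3.3,interpolation=cv2.INTER_CUBIC))
v,u=np.mgrid[:420,:560];P=tofix(pt('scene',u,v,d).reshape(-1,3))
q=P[(P[:,0]>225)&(P[:,0]<340)&(abs(P[:,1])<18)&(P[:,2]>60)&(P[:,2]<200)];b=P[(abs(P[:,0])<60)&(abs(P[:,1])<15)&(P[:,2]>62)&(P[:,2]<150)]
print(len(q),[ (x,np.round(np.percentile(q[(q[:,0]>x)&(q[:,0]<x+8),2],[5,50,95]),0)) for x in range(225,330,8) if ((q[:,0]>x)&(q[:,0]<x+8)).sum()>3]);print(len(b),b.min(0) if len(b) else 0)
```

```text
[2.85479954e+02 2.00504749e-01 1.53924385e+02] [-0.64388711 -0.22302012  0.96549722] 20.325
492 [(225, array([136., 142., 145.])), (233, array([137., 144., 145.])), (241, array([138., 144., 149.])), (249, array([138., 149., 151.])), (257, array([136., 149., 153.])), (265, array([139., 150., 152.])), (273, array([142., 168., 195.])), (281, array([142., 170., 196.])), (289, array([145., 174., 197.])), (297, array([143., 154., 157.])), (305, array([143., 154., 158.])), (313, array([144., 154., 158.]))]
272 [-15.30136653 -13.14221969  62.29741573]
```

View pics/s7.png

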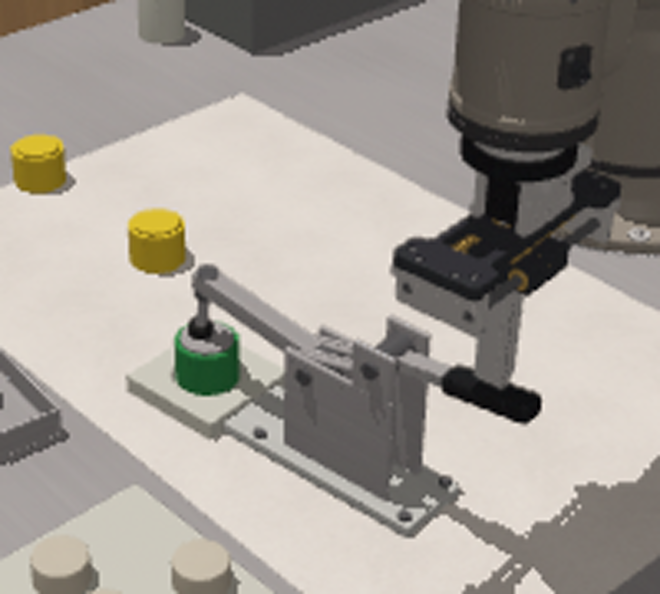

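Call:
{"method": "arm_command", "body": {"plan": [[0.5, 0, 2, 0, 0, 0, 1], [0.5, 0, 2, 0, 0, 0, 1], [0, 0, 0, 0, 0, 0, 1]]}}

```text
t: 20.75
eef_pos: [524.1, 281.6, 150.1]
tool_rot: [2.049, 2.382, 0.0]
ft_force: [-0.8, -1.8, 4.1]
width: 0.4
grasp_force: 2.0
```

Call:
{"method": "arm_command", "body": {"plan": [[0.4, 0, 2, 0, 0, 0, 1], [0.4, 0, 2, 0, 0, 0, 1], [0, 0, 0, 0, 0, 0, 1]]}}

```text
t: 21.12
eef_pos: [524.0, 282.4, 146.2]
tool_rot: [2.049, 2.381, 0.0]
ft_force: [-0.7, -2.7, 6.5]
width: 0.5
grasp_force: 3.1
```

Call:
{"method": "arm_command", "body": {"plan": [[0.3, 0, 2, 0, 0, 0, 1], [0.3, 0, 2, 0, 0, 0, 1], [0, 0, 0, 0, 0, 0, 1]]}}

```text
t: 21.5
eef_pos: [524.0, 283.0, 142.4]
tool_rot: [2.049, 2.381, 0.0]
ft_force: [-1.4, -2.7, 8.3]
width: 0.5
grasp_force: 4.0
```

Call:
{"method": "arm_command", "body": {"plan": [[0, 0, 1.5, 0, 0, 0, 1], [0, 0, 1.5, 0, 0, 0, 1], [0, 0, 0, 0, 0, 0, 1]]}}

```text
t: 21.88
eef_pos: [523.9, 283.2, 139.5]
tool_rot: [-2.049, -2.382, -0.001]
ft_force: [-2.5, -1.6, 10.4]
width: 0.3
grasp_force: 5.1
```

Call:
{"method": "arm_command", "body": {"plan": [[0, 0, 1.5, 0, 0, 0, 1], [0, 0, 1.5, 0, 0, 0, 1], [0, 0, 0, 0, 0, 0, 1]]}}

```text
t: 22.25
eef_pos: [523.9, 283.4, 136.5]
tool_rot: [-2.048, -2.382, -0.001]
ft_force: [-1.5, 0.0, 10.0]
width: 0.4
grasp_force: 4.9
```

Call:
{"method": "arm_command", "body": {"plan": [[0, 0, 1.5, 0, 0, 0, 1], [0, 0, 1, 0, 0, 0, 1], [0, 0, 0, 0, 0, 0, 1]]}}

```text
t: 22.62
eef_pos: [524.0, 283.6, 134.0]
tool_rot: [-2.048, -2.382, -0.001]
ft_force: [-2.0, -0.1, 9.3]
width: 0.6
grasp_force: 4.5
```

Past the peak; continue gently.

Call:
{"method": "arm_command", "body": {"plan": [[0, 0, 1.5, 0, 0, 0, 1], [0, 0, 1, 0, 0, 0, 1], [0, 0, 0, 0, 0, 0, 1]]}}

```text
t: 23.0
eef_pos: [523.9, 283.6, 131.4]
tool_rot: [-2.048, -2.382, -0.001]
ft_force: [-1.0, 0.2, 7.2]
width: 0.4
grasp_force: 3.5
```

Call:
{"method": "arm_command", "body": {"plan": [[0, 0, 1, 0, 0, 0, 1], [0, 0, 1, 0, 0, 0, 1], [0, 0, 0, 0, 0, 0, 1]]}}

```text
t: 23.38
eef_pos: [523.9, 283.5, 129.3]
tool_rot: [-2.048, -2.382, -0.001]
ft_force: [-1.0, 0.8, 5.8]
width: 0.5
grasp_force: 2.5
```

Call:
{"method": "arm_command", "body": {"plan": [[0, 0, 1, 0, 0, 0, 1], [0, 0, 1, 0, 0, 0, 1], [0, 0, 0, 0, 0, 0, 1]]}}

```text
t: 23.75
eef_pos: [523.8, 283.3, 127.1]
tool_rot: [-2.049, -2.382, -0.0]
ft_force: [-0.7, 1.2, 1.9]
width: 0.6
grasp_force: 1.4
```

Call:
{"method": "arm_command", "body": {"plan": [[0, 0, 1, 0, 0, 0, 1], [0, 0, 1, 0, 0, 0, 1], [0, 0, 0, 0, 0, 0, 1]]}}

```text
t: 24.12
eef_pos: [523.6, 282.9, 124.8]
tool_rot: [-2.049, -2.382, 0.001]
ft_force: [-0.2, 1.0, 0.0]
width: 0.6
grasp_force: 0.1
```

Call:
{"method": "arm_command", "body": {"plan": [[0, 0, 1, 0, 0, 0, 1], [0, 0, 1, 0, 0, 0, 1], [0, 0, 0, 0, 0, 0, 1]]}}

```text
t: 24.5
eef_pos: [523.7, 283.0, 122.9]
tool_rot: [-2.049, -2.382, 0.0]
ft_force: [0.0, 0.5, 0.1]
width: 0.5
grasp_force: 0.0
```

Run:
```python
from h import *
s=sensors.read_state();print(tofix(s['eef_pos']),F@s['ft_force'],s['grasp_force'],s['t'])
im,d=eyes.get_image('scene');cv2.imwrite('pics/s8.png',cv2.resize(im[180:310,250:410],None,fx=4,fy=4,interpolation=cv2.INTER_CUBIC))
v,u=np.mgrid[:420,:560];P=tofix(pt('scene',u,v,d).reshape(-1,3))
q=P[(P[:,0]>225)&(P[:,0]<340)&(abs(P[:,1])<18)&(P[:,2]>60)&(P[:,2]<200)]
print(len(q),[ (x,np.round(np.percentile(q[(q[:,0]>x)&(q[:,0]<x+8),2],[5,50,95]),0)) for x in range(225,330,8) if ((q[:,0]>x)&(q[:,0]<x+8)).sum()>3])
```

```text
[2.87834318e+02 2.84947933e-01 1.22941636e+02] [ 0.46026494 -0.07201593  0.06887493] 0.005689884120556599 24.5
613 [(225, array([124., 129., 132.])), (233, array([120., 127., 132.])), (241, array([119., 126., 128.])), (249, array([116., 127., 130.])), (257, array([113., 126., 129.])), (265, array([113., 124., 128.])), (273, array([110., 124., 160.])), (281, array([110., 143., 186.])), (289, array([115., 159., 196.])), (297, array([105., 118., 190.])), (305, array([101., 115., 118.])), (313, array([101., 112., 115.]))]
```

View pics/s8.png

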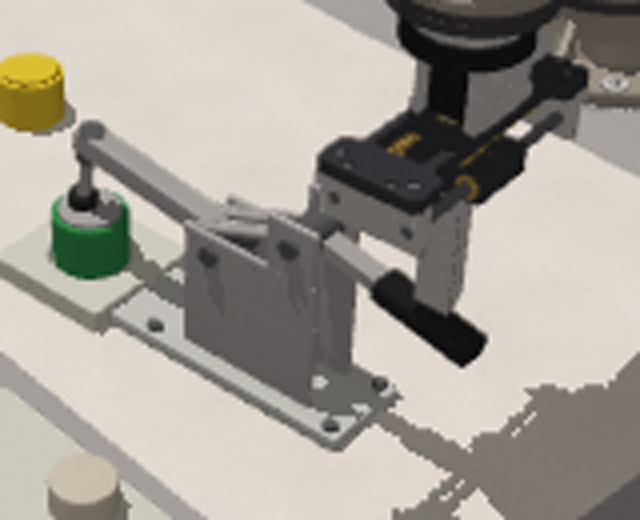

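Call:
{"method": "arm_command", "body": {"plan": [[0, 0, 1, 0, 0, 0, 1], [0, 0, 1, 0, 0, 0, 1], [0, 0, 0, 0, 0, 0, 1]]}}

```text
t: 24.92
eef_pos: [524.1, 283.1, 121.8]
tool_rot: [2.049, 2.381, 0.001]
ft_force: [-2.8, -1.0, 12.1]
width: 0.3
grasp_force: 6.0
```

Call:
{"method": "arm_command", "body": {"plan": [[0, 0, 1, 0, 0, 0, 1], [0, 0, 0, 0, 0, 0, 1]]}}

```text
t: 25.18
eef_pos: [524.3, 283.1, 121.4]
tool_rot: [-2.049, -2.381, -0.002]
ft_force: [-5.2, -3.1, 22.9]
width: 0.4
grasp_force: 10.7
```

Call:
{"method": "arm_command", "body": {"plan": [[0, 0, -3, 0, 0, 0, 1], [0, 0, -15, 0, 0, 0, 1], [0, 0, -40, 0, 0, 0, 1], [0, 0, -50, 0, 0, 0, 1], [0, 0, 0, 0, 0, 0, 1]]}}

```text
t: 25.8
eef_pos: [525.5, 283.8, 232.3]
tool_rot: [2.048, 2.381, 0.01]
ft_force: [0.5, -1.1, -0.6]
width: 0.6
grasp_force: 0.0
```

Run:
```python
from h import *
s=sensors.read_state();print(tofix(s['eef_pos']),F@s['ft_force'],s['t'])
im,d=eyes.get_image('scene')
v,u=np.mgrid[:420,:560];P=tofix(pt('scene',u,v,d).reshape(-1,3))
q=P[(P[:,0]>225)&(P[:,0]<340)&(abs(P[:,1])<18)&(P[:,2]>60)&(P[:,2]<170)]
r=[(x,np.round(np.percentile(q[(q[:,0]>x)&(q[:,0]<x+8),2],[5,50,95]),0)) for x in range(225,330,8) if ((q[:,0]>x)&(q[:,0]<x+8)).sum()>3];print(r)
if r[-1][1][1]<122: print(order.close_job())
```

```text
[288.36940611  -1.675106   232.33204243] [-1.14518033 -0.37967193 -0.60081695] 25.8
[(225, array([121., 129., 134.])), (233, array([121., 128., 132.])), (241, array([118., 126., 130.])), (249, array([117., 126., 130.])), (257, array([114., 125., 130.])), (265, array([113., 124., 128.])), (273, array([110., 122., 127.])), (281, array([107., 120., 123.])), (289, array([109., 118., 122.])), (297, array([104., 116., 120.])), (305, array([101., 114., 117.])), (313, array([102., 111., 115.]))]
the job is handed in; nothing more can be done
None
```

The steel-capped mould is home in the nest and let go, the clamp is past its over-centre point and stayed down once the gripper pulled clear (I eased off the stop at about 23 N), and the job is handed in at about 26 s; no verdict came back.

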